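# Sort power-supply parts into the sample trays

### The job

Sort the five loose parts on the bench: put both heatsinks, both capacitors and the transformer each into the grey tray that holds a sample of the same kind. Set every part down upright on the floor of its tray, not on top of anything, and do not drop it from a height. Leave the white solvent bottle standing where it is.

Things in the scene. Friction and masses are not known exactly. Their poses are not given: they have to be found in the camera images.
- heatsink_a: First bare aluminium finned heatsink, 45 (x) x 30 (y) x 25 mm high: a 6 mm base with five upright fins running along its x; the two outer fins are its flat +-y faces, the faces to grip. Loose, 50 g. Origin: centre of the underside; z up.
- heatsink_b: Second bare aluminium finned heatsink, 45 (x) x 30 (y) x 25 mm high: a 6 mm base with five upright fins running along its x; the two outer fins are its flat +-y faces, the faces to grip. Loose, 50 g. Origin: centre of the underside; z up. Same as the first.
- capacitor_a: First black screw-terminal capacitor can, a cylinder 35 mm in diameter and 46 mm high standing on its flat base, two small steel terminals (4 mm high) on top. Loose, 70 g. Origin: centre of the underside; z along the can, up.
- capacitor_b: Second black screw-terminal capacitor can, a cylinder 35 mm in diameter and 46 mm high standing on its flat base, two small steel terminals (4 mm high) on top. Loose, 70 g. Origin: centre of the underside; z along the can, up. Same as the first.
- transformer: small mains transformer: a dark laminated steel core 42 (x) x 20 (y) x 36 mm high, with a yellow-taped winding 26 (x) x 34 (y) mm, from 6 to 30 mm high, bulging out of both y sides. Grip it by the flat core ends, +-x, 42 mm apart. Loose, 140 g. Origin: centre of the underside; z up.
- tray_heatsink: shallow grey tray, outside 120 (x) x 180 (y) x 15 mm, walls 4 mm, floor 3 mm thick. Fixed. It holds a sample heatsink fastened upright to the floor, centred at (0, -60 mm) in its frame, its 45 mm length along the tray's y. Free floor: x from -54 to 54 mm, y from -35 to 84 mm. Origin: centre of the underside, on the bench; z up.
- tray_capacitor: shallow grey tray, outside 120 (x) x 180 (y) x 15 mm, walls 4 mm, floor 3 mm thick. Fixed. It holds a sample capacitor fastened upright to the floor, centred at (0, -60 mm) in its frame, 50 mm high with its terminals. Free floor: x from -54 to 54 mm, y from -35 to 84 mm. Origin: centre of the underside, on the bench; z up.
- tray_transformer: shallow grey tray, outside 120 (x) x 180 (y) x 15 mm, walls 4 mm, floor 3 mm thick. Fixed. It holds a sample transformer fastened upright to the floor, centred at (0, -60 mm) in its frame, its 42 mm core along the tray's x. Free floor: x from -54 to 54 mm, y from -35 to 84 mm. Origin: centre of the underside, on the bench; z up.
- bottle: white solvent dispenser bottle with a steel pump top, 52 mm in diameter, 80 mm high, standing among the parts. A loose bystander: leave it. Origin: centre of the underside.

How it is judged:
By the outcome, as a careful person would: the job done as asked, in the order asked, and still so for the second after the job is handed in, with the robot touching nothing.
It also fails if it takes over 128 s, if anything falls off the work surface, if the arm or the gripper's body presses on something with over 40 N, if the wrist force passes 120 N, or if a joint passes its speed limit or range.

### The arm

A 6-joint arm with a two-finger parallel gripper is mounted at the origin on the work surface. World frame = base frame: x ahead of the robot, y to its left, z up, the work surface at z = 0. Lengths are in m, angles in degrees, forces in N, time in s.
With the tool pointing down it reaches from about 0.25 to 0.725 m from the base axis. Payload 9.7 kg.
Tool frame: the origin (TCP) lies on the mounting face of the last link; the fingertips stand 173 mm ahead of it and the grasp point (between the pads) lies 155 mm ahead of it; z points along the fingers, y is the line along which they close (so a half turn about z gives the same grasp; the last joint's range is limited). The gripper opens to 85 mm and grips with 20 to 120 N. Pads are 22 mm wide; open, the fingers measure 114 mm over their backs; the gripper's body (76 mm by 85 mm) begins 54 mm behind the grasp point. The pads swing forward as they close: fully open they stand 13 mm farther back than shut.
Start: joints at [64.572, 4.979, 10.078, 95.1, 0, 90], TCP at [0.236, 0.497, 0.405] pointing down, gripper open.
Joint ranges: [-179.16, 179.16], [-48.56, 103.87], [-65.8, 70.77], [-126.05, 130.52], [-82.76, 87.17], [-180, 180]. Speed limits (degrees/s): [127.2, 127.2, 147.25, 180, 180, 180].

### API

Orientations are given as [roll, pitch, yaw] about the fixed x, y, z axes, in that order (R = Rz(yaw) Ry(pitch) Rx(roll)).
In Python, from workcell import bot, camera, camera_model, outline_of, pinpoint gives the robot as it stands.
- The arm moves only by the tool move_arm, never from a script. Its arguments are lists of equal length, an entry for each row: "jaw": the closure, from 0 (fully open) to 1 (shut); "delta_pos": the shift along the world's x, y, z in m, a list of three; "yaw": the turn about the world's z in rad. In form: {"jaw": [jaw, ...], "delta_pos": [[dx, dy, dz], ...], "yaw": [yaw, ...]}. A call has 1 to 10 rows; each row shifts and turns the commanded pose from where the row before left it; what a row does not reach is not made up. A row lasts 1/12 s, in which the tool goes at most 41.7 mm and 7.16 degrees, less where a joint would pass 70% of its speed; a pose out of reach is approached as far as the arm can. A call with a gripper value outside its range is refused whole. The fingers move at their own pace and stop on an object; "force" is the grip in N (left out, the last holds). Time passes only in rows, so rows that do not move let the fingers close. It gives the time, the measured TCP pose, the force, the opening and the grip force at its end, in the units of the state.
- bot.get_obs(): the state, without advancing time (a new reading comes with each control period).
- camera(name): name is "scene" or "top" or "wrist"; returns the picture (420x560x3 uint8, red, green, blue); there is no depth.
- camera_model(name): a dict with "fx", "fy", "cx", "cy" (pixels), "R" (3x3) and "t" (3): a world point X has camera coordinates R X + t. Camera axes: x right, y down, z forward; pixel columns grow to the right and rows downward; lengths in m; the calibration is good to about 2 mm. A picture is of the moment at which its call begins: read the wrist's pose just before it. camera_model takes no time and is no camera call; for the wrist camera it gives the pose at the moment of the call.
- bot.job_done(): hands the job in; it is judged then, once.
Trained networks look in the newest picture that a camera, given by its name, has taken for a name from the list of things; names that differ only in an ending like _2 or _b are one class to them, and where a whole thing is asked for, a point or a joint stands for the part that bears it (a point fixed in the world has none). Each returns a list of dicts, best first, with "confidence" (0 to 1); they miss things now and then, are a little off and sometimes report something else, mostly with a low value. They report only what shows in the picture. A call takes as long as a camera call.
- outline_of(camera, thing): "mask" (420x560 bool, what is visible of it) and "xy" ([column, row] in pixels, amid what is visible of it).
- pinpoint(camera, thing): "xy" ([column, row] in pixels: a listed point, or the origin of a listed thing).
The state is a dict: "time": time; "q": joint angles; "qd": joint speeds; "joint_efforts": joint torques, N m; "ee_pos": TCP position; "tcp_rot": TCP orientation; "wrist_force": force on the tool from outside, world axes, zero at the start; "torque": the same for the moment, N m; "opening": finger opening in m; "grasp_force": force on a finger pad.
Only numpy, scipy, OpenCV 4.12 (cv2) and the standard library are available. Lean on these libraries where they do the work, as an engineer would, in place of code of your own. Each camera call takes 0.05 s, during which the arm holds its last target. There are 200 camera calls.

## Working session

There is one attempt and no reset: what is moved stays moved. The work goes in short steps, Python scripts to look and compute and a tool call to move; the robot and the scene stay as the last step left them, time stands still between calls to the robot, and variables do not carry over. Pictures are saved under pics/ and viewed, at most 14 in all, crops included, and the job is handed in when it is done.

Besides the shell and the picture viewer there is one more tool, called after "Call:" in YAML: its name, and indented under it one key for each argument. move_arm: Moves the arm, as the interface text tells. Its arguments: {"type":"object","properties":{"jaw":{"type":"array"},"delta_pos":{"type":"array"},"yaw":{"type":"array"},"force":{"type":"number"}},"required":["jaw","delta_pos","yaw"]}

```bash
mkdir -p pics; ls
python3 - <<'E'
from workcell import bot,camera,camera_model
import cv2
print(bot.get_obs())
for n in("top","scene"):
    cv2.imwrite(f"pics/{n}0.png",camera(n)[:,:,::-1]); print(n,camera_model(n))
E
```

```text
pics
{'time': 0.0, 'q': array([6.45713806e+01, 5.01221941e+00, 1.00354298e+01, 9.50988939e+01,
       2.83702232e-04, 9.00017577e+01]), 'qd': array([-0.02716667, -0.05778672,  0.01570951, -0.03586717, -0.11073697,
        0.00050708]), 'joint_efforts': array([-4.86899255e-03, -5.20392001e+01,  4.64801323e+01,  1.65352109e-02,
       -1.78786404e-04, -7.67221422e-06]), 'ee_pos': array([0.23616708, 0.49672751, 0.40398091]), 'tcp_rot': array([-1.79924316e+02, -2.81380166e-04,  1.54569622e+02]), 'wrist_force': array([-0.4276434 ,  0.53324718,  0.38203557]), 'torque': array([-0.00521506,  0.01652648,  0.00995503]), 'grasp_force': 0.0, 'opening': 0.08527595266861003}
top {'fx': 435.6330306045746, 'fy': 435.6330306045746, 'cx': 281.61059278521003, 'cy': 212.67952130949905, 'R': array([[ 0.00422513, -0.99994717, -0.00936995],
       [-0.99790738, -0.00361157, -0.06455857],
       [ 0.06452132,  0.00962311, -0.99786993]]), 't': array([0.00622892, 0.52984749, 1.0241056 ])}
scene {'fx': 423.3609796779625, 'fy': 423.3609796779625, 'cx': 282.0155441260552, 'cy': 210.61782002054704, 'R': array([[-0.5753922 ,  0.81768041, -0.01795994],
       [ 0.62768531,  0.4274038 , -0.65064364],
       [-0.52434241, -0.38564847, -0.7591708 ]]), 't': array([ 0.2910532 , -0.30148829,  1.13151363])}
```

View pics/top0.png

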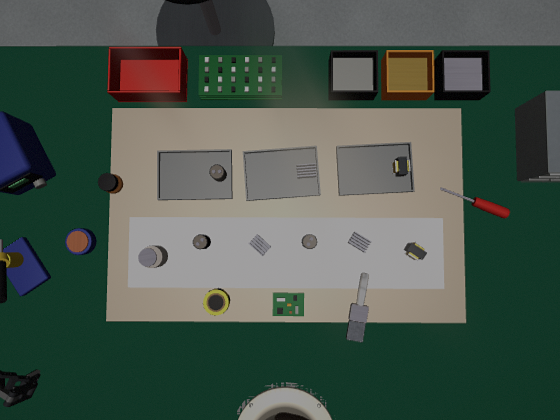

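View pics/scene0.png

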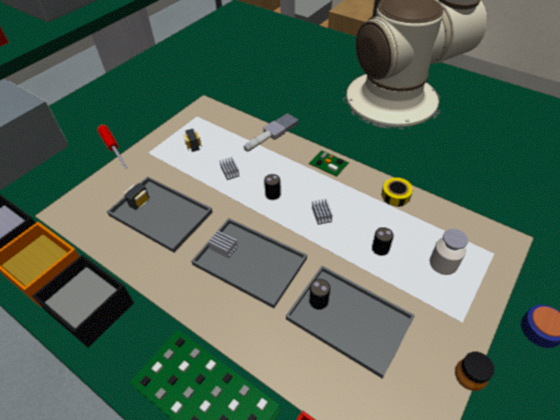

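The top view shows the bottle (150,257), capacitors (201,241) and (309,241), heatsinks (260,244) and (359,242), and the transformer (415,251). The trays are at (195,175) capacitor, (282,173) heatsink and (374,168) transformer. I'll fit the models to the network masks in both views.

```bash
cat > h.py <<'E'
import numpy as np,cv2
from scipy.optimize import minimize
from workcell import bot,camera,camera_model,outline_of,pinpoint
def box(a,b,z0,z1): return np.array([[x,y,z] for x in(-a/2,a/2) for y in(-b/2,b/2) for z in(z0,z1)])
def cyl(d,z0,z1):
    t=np.linspace(0,2*np.pi,24,endpoint=False); return np.vstack([np.c_[d/2*np.cos(t),d/2*np.sin(t),0*t+z] for z in(z0,z1)])
M={'heatsink':[box(.045,.030,0,.025)],'capacitor':[cyl(.035,0,.046)],'transformer':[box(.042,.02,0,.036),box(.026,.034,.006,.03)],
 'tray':[box(.12,.18,0,.015)],'bottle':[cyl(.052,0,.08)]}
def proj(m,X):
    c=X@m['R'].T+m['t']; return np.c_[m['fx']*c[:,0]/c[:,2]+m['cx'],m['fy']*c[:,1]/c[:,2]+m['cy']]
def back(m,uv,z):
    d=m['R'].T@np.array([(uv[0]-m['cx'])/m['fx'],(uv[1]-m['cy'])/m['fy'],1]); o=-m['R'].T@m['t']
    return o+d*(z-o[2])/d[2]
S=8
def sil(m,parts,p,z0,win):
    x0,y0,w,h=win; im=np.zeros((h*S,w*S),np.uint8); c,s=np.cos(p[2]),np.sin(p[2])
    for P in parts:
        Q=P@np.array([[c,s,0],[-s,c,0],[0,0,1]])+[p[0],p[1],z0]
        uv=((proj(m,Q)-[x0,y0]+.5)*S*16).astype(np.int32)
        cv2.fillConvexPoly(im,cv2.convexHull(uv),255,shift=4)
    return cv2.resize(im,(w,h),interpolation=cv2.INTER_AREA)/255.
def fit(kind,views,xy,yaws=(0,),z0=0):
    """views: list of (model,mask)"""
    V=[]
    for m,k in views:
        x,y,w,h=cv2.boundingRect(k.astype(np.uint8)); x-=8;y-=8;w+=16;h+=16
        x=max(x,0);y=max(y,0); V.append((m,k[y:y+h,x:x+w].astype(float),(x,y,min(w,k.shape[1]-x),min(h,k.shape[0]-y))))
    def cost(p): return sum(np.abs(sil(m,M[kind],(p[0]/100,p[1]/100,p[2]),z0,w)-k).sum()/k.sum() for m,k,w in V)/len(V)
    best=None
    for y in yaws:
        s=np.array([xy[0]*100,xy[1]*100,y]); sim=np.vstack([s,s+[.6,0,0],s+[0,.6,0],s+[0,0,.3]])
        r=minimize(cost,s,method='Nelder-Mead',options=dict(initial_simplex=sim,xatol=.005,fatol=1e-4,maxiter=200))
        if best is None or r.fun<best.fun: best=r
    return np.array([best.x[0]/100,best.x[1]/100,np.degrees(best.x[2])]),best.fun
E
python3 - <<'E'
from h import *
mods={}
for n in('top','scene'): camera(n); mods[n]=camera_model(n)
for t in('heatsink_a','capacitor_a','transformer','tray_heatsink','tray_capacitor','tray_transformer','bottle'):
    kind=t.split('_')[0]; H={'heatsink':.0125,'capacitor':.023,'transformer':.018,'tray':.007,'bottle':.04}[kind]
    D={n:[(d,back(mods[n],d['xy'],H)[:2]) for d in outline_of(n,t) if d['confidence']>.2] for n in mods}
    for d,p in D['top']:
        v=[(mods['top'],d['mask'])]; q=[e for e,r in D['scene'] if np.hypot(*(r-p))<.03]
        if q: v.append((mods['scene'],q[0]['mask']))
        ys=np.radians(range(-90,90,30)) if kind in('heatsink','transformer') else (0.,) if kind!='tray' else (-1.57,0.,1.57,)
        out=[fit(kind,[w],p,ys) for w in v]; a=fit(kind,v,p,ys)
        print(t,round(d['confidence'],2),d['xy'],'both',a[0].round(4),round(a[1],3),*[(o[0].round(4),round(o[1],3)) for o in out])
E
```

```text
heatsink_a 0.75 [262.1, 243.3] both [ 4.537000e-01  6.190000e-02 -1.320909e+02] 0.094 (array([ 4.54000e-01,  6.13000e-02, -1.34527e+02]), np.float64(0.079)) (array([ 4.536000e-01,  6.260000e-02, -1.305792e+02]), np.float64(0.07))
heatsink_a 0.62 [359.1, 241.6] both [ 0.4604 -0.1749 57.5289] 0.146 (array([ 0.4611, -0.1753, 61.316 ]), np.float64(0.116)) (array([   0.4602,   -0.1748, -123.9389]), np.float64(0.155))
capacitor_a 0.48 [308.0, 244.3] both [ 0.4616 -0.0548 -4.8719] 0.171 (array([ 0.4623, -0.0549, -6.9904]), np.float64(0.259)) (array([ 0.4611, -0.055 , -6.3658]), np.float64(0.078))
capacitor_a 0.45 [201.9, 240.4] both [0.4616 0.1989 8.5702] 0.132 (array([0.4619, 0.1975, 6.1531]), np.float64(0.165)) (array([0.4605, 0.1991, 4.6995]), np.float64(0.083))
transformer 0.84 [412.5, 251.8] both [ 0.4403 -0.3052 58.8719] 0.133 (array([ 0.4411, -0.3058, 60.9753]), np.float64(0.144)) (array([ 0.4398, -0.3051, 59.0553]), np.float64(0.104))
tray_heatsink 0.45 [307.2, 246.2] both [ 4.50100e-01 -5.34000e-02 -8.99544e+01] 4.653 (array([ 4.50100e-01, -5.34000e-02, -8.99544e+01]), np.float64(4.653))
tray_capacitor 0.78 [191.8, 172.9] both [0.6226 0.2216 0.6525] 0.02 (array([0.623 , 0.2216, 0.6397]), np.float64(0.021)) (array([0.6223, 0.2216, 1.0718]), np.float64(0.016))
tray_capacitor 0.66 [414.5, 251.5] both [  0.4385  -0.31   -89.9544] 3.141 (array([  0.4385,  -0.31  , -89.9544]), np.float64(3.141))
tray_transformer 0.59 [374.8, 169.1] both [  0.6387  -0.2157 183.2177] 0.027 (array([ 0.6393, -0.2155,  3.0394]), np.float64(0.02)) (array([  0.6376,  -0.2159, 183.1205]), np.float64(0.027))
bottle 0.62 [153.9, 253.8] both [0.4266 0.3029 8.5476] 0.316 (array([0.4266, 0.3029, 8.5476]), np.float64(0.316))
```

Fits are consistent between the two views. Only the heatsink tray is missing (a false hit at 307,246), so I'll segment it by colour.

Run:
```python
from h import *
V=[]
for n,s in(('top',(270,185)),('scene',(255,275))):
    im=camera(n); m=camera_model(n); f=im.copy(); k=np.zeros((422,562),np.uint8)
    hsv=cv2.cvtColor(im,cv2.COLOR_RGB2HSV); g=((hsv[...,1]<60)&(hsv[...,2]<140)).astype(np.uint8)
    _,L=cv2.connectedComponents(g,connectivity=4); k=L==L[s[1],s[0]]
    k=cv2.drawContours(np.zeros_like(g),[cv2.convexHull(np.argwhere(k)[:,::-1].astype(np.int32))],-1,1,-1)>0
    V.append((m,k)); a=fit('tray',[V[-1]],(.629,.004),(0.,)); print(n,im[s[1],s[0]],k.sum(),a[0].round(4),a[1])
    for d in pinpoint(n,'tray_heatsink'): print(d['confidence'],back(m,d['xy'],0)[:2].round(3))
a=fit('tray',V,(.629,.004),(0.,));print(a)
```

```text
top [121 120 119] 3849 [0.627  0.0098 4.4243] 0.02715653161758338
0.74 [0.625 0.01 ]
scene [103 108 108] 5783 [0.6272 0.0104 4.5154] 0.017770815744592838
0.58 [0.621 0.008]
(array([0.62718545, 0.009902  , 4.52773592]), np.float64(0.022874581349029272))
```

Call:
move_arm:
  jaw: [0.2,0.2,0.2,0.2,0.2,0.2,0.2,0.2,0.2,0.2]
  delta_pos:
    - [0.014,-0.03,0]
    - [0.014,-0.03,0]
    - [0.014,-0.03,0]
    - [0.014,-0.03,0]
    - [0.014,-0.03,0]
    - [0.014,-0.03,0]
    - [0.014,-0.03,0]
    - [0.014,-0.03,0]
    - [0.014,-0.03,0]
    - [0.014,-0.03,0]
  yaw: [-0.12,-0.12,-0.12,-0.12,-0.12,-0.12,-0.12,-0.12,-0.12,-0.12]
  force: 30

```text
time: 1.93
ee_pos: [0.3764, 0.1951, 0.4049]
tcp_rot: [180.0, -0.0, 85.5]
wrist_force: [0.4, -0.6, 0.4]
opening: 0.0684
grasp_force: 0.0
```

Call:
move_arm:
  jaw: [0.2,0.2,0.2,0.2,0.2,0.2,0.2,0.2,0.2,0.2]
  delta_pos:
    - [0.0077,-0.0133,-0.0155]
    - [0.0077,-0.0133,-0.0155]
    - [0.0077,-0.0133,-0.0155]
    - [0.0077,-0.0133,-0.0155]
    - [0.0077,-0.0133,-0.0155]
    - [0.0077,-0.0133,-0.0155]
    - [0.0077,-0.0133,-0.0155]
    - [0.0077,-0.0133,-0.0155]
    - [0.0077,-0.0133,-0.0155]
    - [0.0077,-0.0133,-0.0155]
  yaw: [-0.0655,-0.0655,-0.0655,-0.0655,-0.0655,-0.0655,-0.0655,-0.0655,-0.0655,-0.0655]

```text
time: 2.77
ee_pos: [0.4534, 0.063, 0.249]
tcp_rot: [180.0, -0.0, 48.1]
wrist_force: [-0.1, 0.3, -0.7]
opening: 0.068
grasp_force: 0.0
```

Run:
```python
from h import *
o=bot.get_obs();print(o['ee_pos'],o['tcp_rot'])
im=camera('wrist');m=camera_model('wrist');cv2.imwrite('pics/w1.png',im[:,:,::-1])
for d in outline_of('wrist','heatsink_a'):
    a=fit('heatsink',[(m,d['mask'])],(.4537,.0619),(.84,)); print(d['confidence'],d['xy'],a)
```

```text
[0.45338506 0.06300257 0.24904149] [ 1.79990193e+02 -1.46427746e-02  4.81016488e+01]
0.66 [280.3, 227.9] (array([ 0.45342224,  0.06072905, 47.22315332]), np.float64(0.13191589888967636))
```

View pics/w1.png

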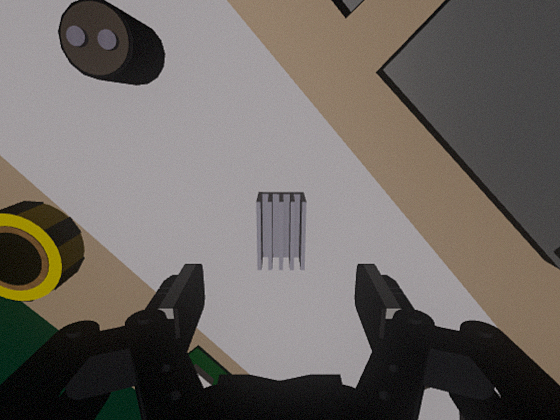

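The wrist view shows the heatsink at about (281,230), centred and square between the pads. Descending and gripping.

Call:
move_arm:
  jaw: [0.2,0.2,0.2,0.2,0.2,1,1,1,1,1]
  delta_pos:
    - [0,-0.001,-0.0178]
    - [0,0,-0.0178]
    - [0,0,-0.0178]
    - [0,0,-0.0176]
    - [0,0,0]
    - [0,0,0]
    - [0,0,0]
    - [0,0,0]
    - [0,0,0]
    - [0,0,0]
  yaw: [0,0,0,0,0,0,0,0,0,0]
  force: 40

```text
time: 3.7
ee_pos: [0.4537, 0.0629, 0.1804]
tcp_rot: [179.9, -0.1, 48.3]
wrist_force: [-0.7, 0.9, 6.1]
opening: 0.0289
grasp_force: 40.6
```

Call:
move_arm:
  jaw: [1,1,1,1,1,1,1,1,1,1]
  delta_pos:
    - [0,0,0.015]
    - [0,0,0.02]
    - [0,0,0.025]
    - [0.0242,-0.0001,0]
    - [0.0242,-0.0001,0]
    - [0.0242,-0.0001,0]
    - [0.0242,-0.0001,0]
    - [0.0242,-0.0001,0]
    - [0.0242,-0.0001,0]
    - [0.0242,-0.0001,0]
  yaw: [0,0,0,0.115,0.115,0.115,0.115,0.115,0.115,0.115]

```text
time: 4.53
ee_pos: [0.6238, 0.062, 0.2393]
tcp_rot: [180.0, -0.0, 94.7]
wrist_force: [-0.5, -0.2, -0.2]
opening: 0.029
grasp_force: 39.7
```

Run:
```python
from h import *
o=bot.get_obs();print(o['ee_pos'],o['tcp_rot'],o['opening'],o['grasp_force'],o['wrist_force'])
im=camera('wrist');m=camera_model('wrist');cv2.imwrite('pics/w2.png',im[:,:,::-1])
```

```text
[0.62382906 0.06202939 0.23933114] [ 1.79954101e+02 -3.31450757e-03  9.47467276e+01] 0.02898267815248201 39.675580859184265 [-0.542553   -0.22461886 -0.21768939]
```

View pics/w2.png

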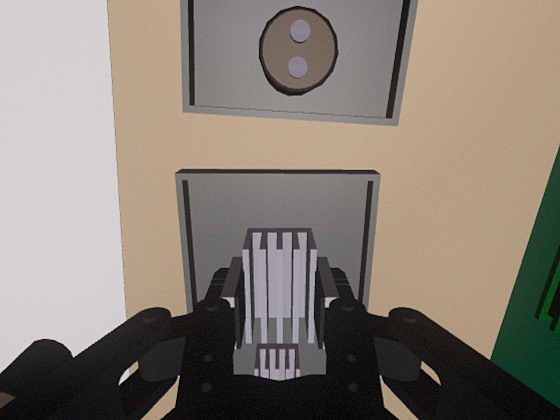

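Heatsink held upright over the empty half of its tray, square to it (281,290). Lower, release and rise.

Call:
move_arm:
  jaw: [1,1,1,1,1,1,0.5,0.45,0.45,0.45]
  delta_pos:
    - [0,0,-0.015]
    - [0,0,-0.015]
    - [0,0,-0.015]
    - [0,0,-0.008]
    - [0,0,-0.0025]
    - [0,0,0]
    - [0,0,0]
    - [0,0,0]
    - [0,0,0]
    - [0,0,0]
  yaw: [0,0,0,0,0,0,0,0,0,0]

```text
time: 5.42
ee_pos: [0.6227, 0.062, 0.1836]
tcp_rot: [180.0, -0.0, 94.4]
wrist_force: [-0.4, 0.0, 0.3]
opening: 0.0469
grasp_force: 0.0
```

Call:
move_arm:
  jaw: [0.45,0.45,0.45,0.2,0.2,0.2,0.2,0.2,0.2,0.2]
  delta_pos:
    - [0,0,0.035]
    - [0,0,0.035]
    - [-0.0203,-0.0296,0]
    - [-0.0203,-0.0296,0]
    - [-0.0203,-0.0296,0]
    - [-0.0203,-0.0296,0]
    - [-0.0203,-0.0296,0]
    - [-0.0203,-0.0296,0]
    - [-0.0203,-0.0296,0]
    - [-0.0203,-0.0296,0]
  yaw: [0,0,-0.0785,-0.0785,-0.0785,-0.0785,-0.0785,-0.0785,-0.0785,-0.0785]

```text
time: 6.25
ee_pos: [0.4589, -0.1759, 0.2535]
tcp_rot: [180.0, -0.0, 58.2]
wrist_force: [0.7, -0.2, 0.3]
opening: 0.0681
grasp_force: 0.0
```

```bash
cat > look.py <<'E'
import sys
from h import *
k=sys.argv[1]; o=bot.get_obs();print(o['ee_pos'],o['tcp_rot'][2],o['opening'])
im=camera('wrist');m=camera_model('wrist');cv2.imwrite('pics/%s.png'%sys.argv[2],im[:,:,::-1])
xy=o['ee_pos'][:2]
for d in outline_of('wrist',k)[:2]:
    a=fit(k.split('_')[0],[(m,d['mask'])],xy,np.radians([-60,-30,0,30,60,90])); print(d['confidence'],d['xy'],a)
E
python3 look.py heatsink_b w3
```

```text
[ 0.45894766 -0.1758744   0.25352262] 58.223602893187014 0.06810023120660459
0.83 [284.5, 222.5] (array([ 0.45819107, -0.17995691, 59.05551941]), np.float64(0.1043955789863115))
```

View pics/w3.png

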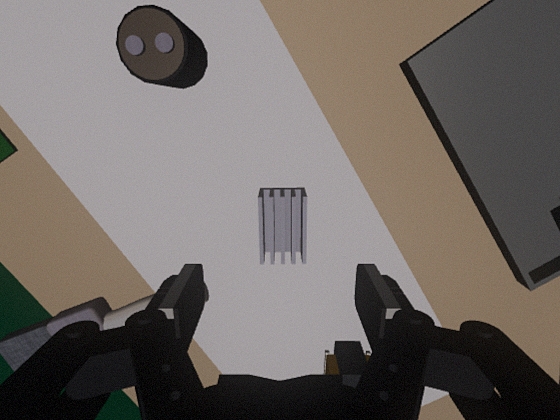

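Heatsink_b is centred and square between the pads at (283,225); the transformer at (347,362) lies near the right finger. Its centre is 130 mm away, so the descent is clear.

Call:
move_arm:
  jaw: [0.2,0.2,0.2,0.2,0.2,1,1,1,1,1]
  delta_pos:
    - [0,-0.001,-0.019]
    - [0,0,-0.019]
    - [0,0,-0.019]
    - [0,0,-0.018]
    - [0,0,0]
    - [0,0,0]
    - [0,0,0]
    - [0,0,0]
    - [0,0,0]
    - [0,0,0]
  yaw: [0,0,0,0,0,0,0,0,0,0]

```text
time: 7.18
ee_pos: [0.4607, -0.1759, 0.1798]
tcp_rot: [179.9, -0.0, 58.4]
wrist_force: [-0.4, 0.8, 6.8]
opening: 0.0292
grasp_force: 41.1
```

Call:
move_arm:
  jaw: [1,1,1,1,1,1,1,1,1,1]
  delta_pos:
    - [0,0,0.015]
    - [0,0,0.03]
    - [0,0,0.03]
    - [0.0239,0.0263,0]
    - [0.0239,0.0263,0]
    - [0.0239,0.0263,0]
    - [0.0239,0.0263,0]
    - [0.0239,0.0263,0]
    - [0.0239,0.0263,0]
    - [0.0239,0.0263,0]
  yaw: [0,0,0,0.09,0.09,0.09,0.09,0.09,0.09,0.09]

```text
time: 8.02
ee_pos: [0.6285, 0.0099, 0.2537]
tcp_rot: [180.0, 0.0, 94.8]
wrist_force: [1.5, -0.4, -0.6]
opening: 0.029
grasp_force: 40.2
```

```bash
python3 look.py heatsink_a w4
```

```text
[0.62848142 0.00989892 0.25374611] 94.79125856447405 0.029046425761681156
0.94 [276.4, 148.5] (array([ 6.34481417e-01, -2.10107699e-03, -4.28112661e+01]), np.float64(1.0))
0.93 [282.7, 277.9] (array([ 0.63415861, -0.00551651,  4.04170783]), np.float64(0.47228556737645044))
```

View pics/w4.png

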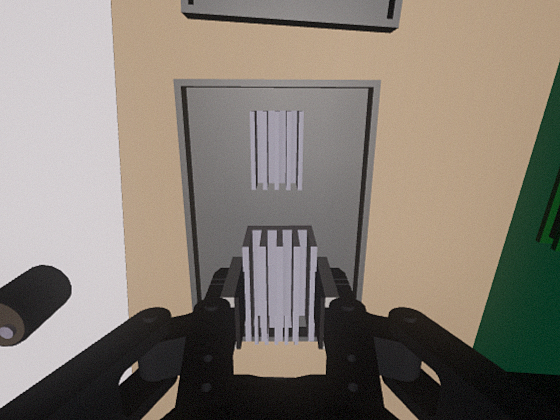

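The first heatsink stands upright in the tray at (276,150), and the second is held at (281,285) with room between. Lowering it.

Call:
move_arm:
  jaw: [1,1,1,1,1,1,0.5,0.45,0.45,0.45]
  delta_pos:
    - [-0.001,-0.002,-0.022]
    - [0,0,-0.022]
    - [0,0,-0.018]
    - [0,0,-0.0062]
    - [0,0,-0.0025]
    - [0,0,0]
    - [0,0,0]
    - [0,0,0]
    - [0,0,0]
    - [0,0,0]
  yaw: [0,0,0,0,0,0,0,0,0,0]

```text
time: 8.95
ee_pos: [0.6266, 0.0062, 0.1829]
tcp_rot: [180.0, 0.0, 94.5]
wrist_force: [-0.1, 0.7, 1.1]
opening: 0.0468
grasp_force: 0.0
```

Call:
move_arm:
  jaw: [0.45,0.45,0.2,0.2,0.2,0.2,0.2,0.2,0.2,0.2]
  delta_pos:
    - [0,0,0.041]
    - [0,0,0.041]
    - [-0.0275,-0.0102,0]
    - [-0.0275,-0.0102,0]
    - [-0.0275,-0.0102,0]
    - [-0.0275,-0.0102,0]
    - [-0.0275,-0.0102,0]
    - [-0.0275,-0.0102,0]
    - [0,0,0]
    - [0,0,0]
  yaw: [0,0,0,0,0,0,0,0,0,0]

```text
time: 9.78
ee_pos: [0.4606, -0.0553, 0.2651]
tcp_rot: [179.9, 0.0, 94.5]
wrist_force: [0.4, -0.2, -0.6]
opening: 0.0681
grasp_force: 0.0
```

```bash
python3 look.py capacitor_b w5
```

```text
[ 0.46061908 -0.05528904  0.26514741] 94.45859146914059 0.06810754761970214
0.75 [280.9, 230.0] (array([  0.46264959,  -0.05496206, -47.32694925]), np.float64(0.06152994658059862))
```

View pics/w5.png

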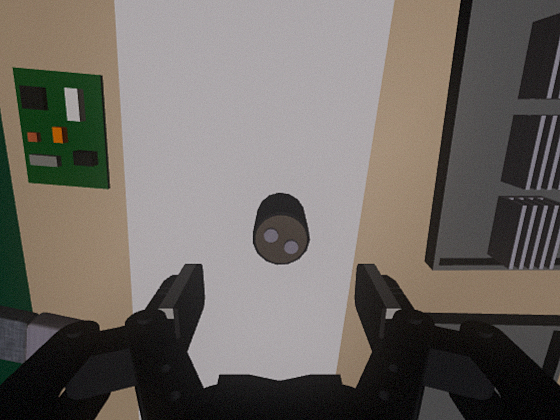

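The capacitor stands centred at (281,230), and both heatsinks stand in their tray at the right. Descending.

Call:
move_arm:
  jaw: [0.2,0.2,0.2,0.2,0.2,1,1,1,1,1]
  delta_pos:
    - [0.001,0,-0.02]
    - [0,0,-0.02]
    - [0,0,-0.02]
    - [0,0,-0.02]
    - [0,0,0]
    - [0,0,0]
    - [0,0,0]
    - [0,0,0]
    - [0,0,0]
    - [0,0,0]
  yaw: [0,0,0,0,0,0,0,0,0,0]

```text
time: 10.72
ee_pos: [0.4632, -0.0549, 0.186]
tcp_rot: [179.8, 0.0, 94.5]
wrist_force: [1.7, -0.1, 6.3]
opening: 0.0342
grasp_force: 40.1
```

Call:
move_arm:
  jaw: [1,1,1,1,1,1,1,1,1,1]
  delta_pos:
    - [0,0,0.015]
    - [0,0,0.035]
    - [0,0,0.04]
    - [0.0145,0.0299,0]
    - [0.0145,0.0299,0]
    - [0.0145,0.0299,0]
    - [0.0145,0.0299,0]
    - [0.0145,0.0299,0]
    - [0.0145,0.0299,0]
    - [0.0145,0.0299,0]
  yaw: [0,0,0,0,0,0,0,0,0,0]

```text
time: 11.55
ee_pos: [0.5644, 0.1561, 0.2749]
tcp_rot: [180.0, -0.0, 94.5]
wrist_force: [0.4, -0.9, -0.6]
opening: 0.0338
grasp_force: 40.1
```

Call:
move_arm:
  jaw: [1,1,1,1,1,1]
  delta_pos:
    - [0.0145,0.0299,0]
    - [0.0145,0.0299,0]
    - [0.0145,0.0299,0]
    - [0.0145,0.0299,0]
    - [0,0,0]
    - [0,0,0]
  yaw: [-0.017,-0.017,-0.017,-0.017,0,0]

```text
time: 12.05
ee_pos: [0.6222, 0.2755, 0.2735]
tcp_rot: [-179.9, 0.0, 90.7]
wrist_force: [0.9, -1.1, -0.2]
opening: 0.0339
grasp_force: 40.2
```

```bash
python3 look.py capacitor_a w6
```

```text
[0.62217774 0.27553755 0.27349199] 90.74694353382708 0.03386047137322142
0.92 [61.6, 321.4] (array([  0.62217774,   0.27553755, -60.        ]), np.float64(1.0))
0.65 [279.8, 298.4] (array([ 0.63363507,  0.20597954, 12.86966784]), np.float64(0.6367201016435986))
```

View pics/w6.png

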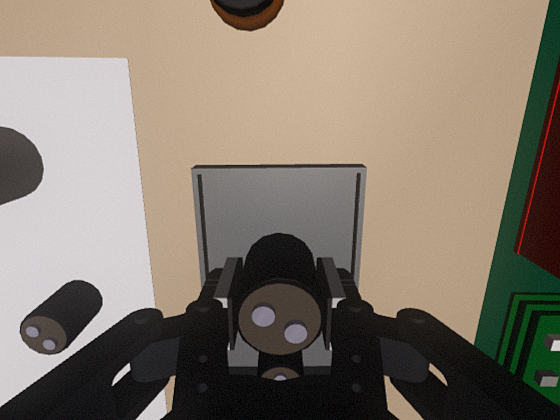

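The can is held upright (280,290), centred across the capacitor tray with the sample behind it. Lowering.

Call:
move_arm:
  jaw: [1,1,1,1,1,1,0.5,0.4,0.4,0.4]
  delta_pos:
    - [0,-0.001,-0.025]
    - [0,0,-0.03]
    - [0,0,-0.02]
    - [0,0,-0.007]
    - [0,0,-0.0025]
    - [0,0,0]
    - [0,0,0]
    - [0,0,0]
    - [0,0,0]
    - [0,0,0]
  yaw: [0,0,0,0,0,0,0,0,0,0]

```text
time: 12.98
ee_pos: [0.6222, 0.2731, 0.1909]
tcp_rot: [179.9, -0.0, 90.6]
wrist_force: [-0.2, 0.8, 0.9]
opening: 0.0513
grasp_force: 0.0
```

Call:
move_arm:
  jaw: [0.4,0.4,0.4,0.2,0.2,0.2,0.2,0.2,0.2,0.2]
  delta_pos:
    - [0,0,0.039]
    - [0,0,0.039]
    - [-0.0268,-0.0124,0]
    - [-0.0268,-0.0124,0]
    - [-0.0268,-0.0124,0]
    - [-0.0268,-0.0124,0]
    - [-0.0268,-0.0124,0]
    - [-0.0268,-0.0124,0]
    - [0,0,0]
    - [0,0,0]
  yaw: [0,0,0,0,0,0,0,0,0,0]

```text
time: 13.82
ee_pos: [0.4603, 0.1983, 0.2689]
tcp_rot: [179.9, -0.0, 90.6]
wrist_force: [-0.2, 0.4, -0.2]
opening: 0.0681
grasp_force: 0.0
```

```bash
python3 look.py capacitor_a w7
```

```text
[0.46030231 0.19826808 0.26887658] 90.63244534187282 0.06812928563893235
0.87 [278.8, 229.9] (array([  0.46137045,   0.19914228, -59.216894  ]), np.float64(0.0394524412205473))
0.84 [533.7, 114.1] (array([  0.46030231,   0.19826808, -60.        ]), np.float64(1.0))
```

View pics/w7.png

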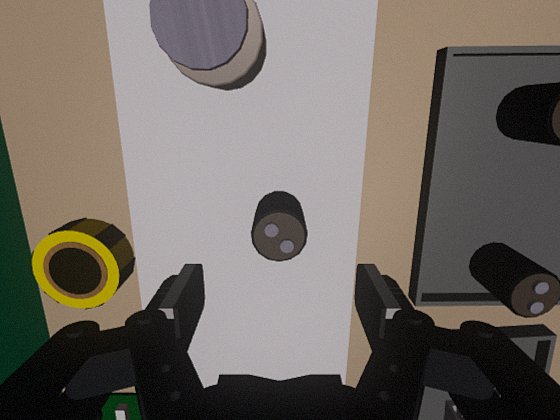

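Capacitor_a is centred at (279,227), the first can stands in its tray at the right, and the bottle at (205,40) is clear. Descending.

Call:
move_arm:
  jaw: [0.2,0.2,0.2,0.2,0.2,1,1,1,1,1]
  delta_pos:
    - [0.001,0.001,-0.021]
    - [0,0,-0.021]
    - [0,0,-0.021]
    - [0,0,-0.021]
    - [0,0,0]
    - [0,0,0]
    - [0,0,0]
    - [0,0,0]
    - [0,0,0]
    - [0,0,0]
  yaw: [0,0,0,0,0,0,0,0,0,0]

```text
time: 14.75
ee_pos: [0.4629, 0.1999, 0.1857]
tcp_rot: [179.8, -0.1, 90.6]
wrist_force: [0.1, 0.1, 6.4]
opening: 0.0339
grasp_force: 40.1
```

Call:
move_arm:
  jaw: [1,1,1,1,1,1,1,1,1,1]
  delta_pos:
    - [0,0,0.015]
    - [0,0,0.035]
    - [0,0,0.04]
    - [0.0265,0.0033,0]
    - [0.0265,0.0033,0]
    - [0.0265,0.0033,0]
    - [0.0265,0.0033,0]
    - [0.0265,0.0033,0]
    - [0.0265,0.0033,0]
    - [0,0,0]
  yaw: [0,0,0,0,0,0,0,0,0,0]

```text
time: 15.58
ee_pos: [0.6245, 0.2196, 0.2725]
tcp_rot: [180.0, 0.0, 90.6]
wrist_force: [0.9, -0.0, -0.7]
opening: 0.0343
grasp_force: 40.3
```

```bash
python3 look.py capacitor_a w8
```

```text
[0.62445237 0.21956146 0.27247026] 90.5790962108486 0.03433211530837531
0.94 [279.9, 304.1] (array([0.62131042, 0.15174814, 8.14168011]), np.float64(0.6358069484777151))
0.79 [273.8, 147.5] (array([  0.62445237,   0.21956146, -60.        ]), np.float64(1.0))
```

View pics/w8.png

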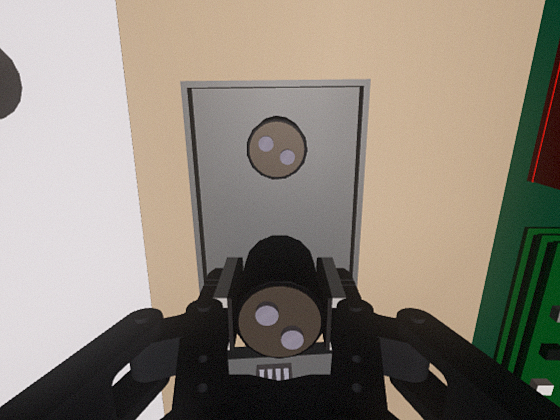

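The first can stands upright at (276,148), and the second is held clear of it at (280,300). Lowering.

Call:
move_arm:
  jaw: [1,1,1,1,1,1,0.5,0.4,0.4,0.4]
  delta_pos:
    - [-0.001,-0.001,-0.025]
    - [0,0,-0.03]
    - [0,0,-0.02]
    - [0,0,-0.007]
    - [0,0,-0.003]
    - [0,0,0]
    - [0,0,0]
    - [0,0,0]
    - [0,0,0]
    - [0,0,0]
  yaw: [0,0,0,0,0,0,0,0,0,0]

```text
time: 16.52
ee_pos: [0.6204, 0.2185, 0.1899]
tcp_rot: [179.9, -0.0, 90.6]
wrist_force: [-0.2, -0.3, -0.5]
opening: 0.0513
grasp_force: 0.0
```

Call:
move_arm:
  jaw: [0.4,0.4,0.4,0.2,0.2,0.2,0.2,0.2,0.2,0.2]
  delta_pos:
    - [0,0,0.04]
    - [0,0,0.04]
    - [-0.0106,-0.0308,0]
    - [-0.0106,-0.0308,0]
    - [-0.0106,-0.0308,0]
    - [-0.0106,-0.0308,0]
    - [-0.0106,-0.0308,0]
    - [-0.0106,-0.0308,0]
    - [-0.0106,-0.0308,0]
    - [-0.0106,-0.0308,0]
  yaw: [0,0,0.06,0.06,0.06,0.06,0.06,0.06,0.06,0.06]

```text
time: 17.35
ee_pos: [0.5346, -0.0293, 0.2695]
tcp_rot: [180.0, 0.0, 118.3]
wrist_force: [0.8, -0.6, 0.8]
opening: 0.0684
grasp_force: 0.0
```

Call:
move_arm:
  jaw: [0.2,0.2,0.2,0.2,0.2,0.2,0.2,0.2,0.2,0.2]
  delta_pos:
    - [-0.0106,-0.0308,0]
    - [-0.0106,-0.0308,0]
    - [-0.0106,-0.0308,0]
    - [-0.0106,-0.0308,0]
    - [-0.0106,-0.0308,0]
    - [-0.0106,-0.0308,0]
    - [-0.0106,-0.0308,0]
    - [-0.0106,-0.0308,0]
    - [-0.0106,-0.0308,0]
    - [0,0,0]
  yaw: [0.06,0.06,0.06,0.06,0.06,0.06,0.06,0.06,0.06,0]

```text
time: 18.18
ee_pos: [0.4383, -0.3092, 0.2693]
tcp_rot: [-179.9, 0.1, 149.1]
wrist_force: [-0.9, -0.0, -0.3]
opening: 0.0681
grasp_force: 0.0
```

```bash
python3 look.py transformer w9
```

```text
[ 0.43831682 -0.30916303  0.26932054] 149.0705806367136 0.06809664799681384
0.86 [282.2, 224.9] (array([ 0.44104761, -0.30428253, 57.26448238]), np.float64(0.06490975935828877))
```

View pics/w9.png

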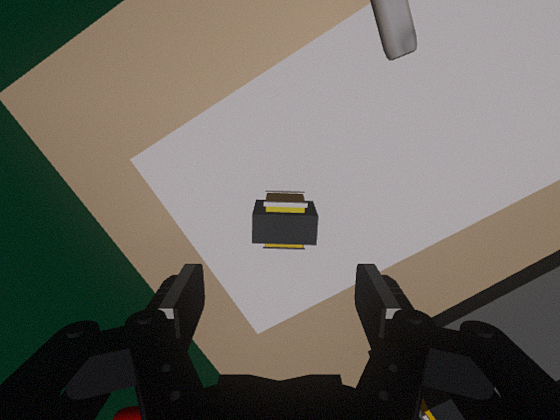

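The transformer stands upright at (284,222), core ends facing the pads; the remaining offset is 5 mm and 1.8°. Correct, descend and grip.

Call:
move_arm:
  jaw: [0.2,0.2,0.2,0.2,0.2,1,1,1,1,1]
  delta_pos:
    - [0.0025,0.0045,-0.022]
    - [0,0,-0.022]
    - [0,0,-0.022]
    - [0,0,-0.022]
    - [0,0,0]
    - [0,0,0]
    - [0,0,0]
    - [0,0,0]
    - [0,0,0]
    - [0,0,0]
  yaw: [-0.02,0,0,0,0,0,0,0,0,0]
  force: 50

```text
time: 19.12
ee_pos: [0.4431, -0.3009, 0.1829]
tcp_rot: [180.0, 0.2, 147.9]
wrist_force: [-0.1, 2.1, 8.0]
opening: 0.0413
grasp_force: 52.3
```

Call:
move_arm:
  jaw: [1,1,1,1,1,1,1,1,1,1]
  delta_pos:
    - [0,0,0.015]
    - [0,0,0.035]
    - [0.0243,0.0137,0.03]
    - [0.0243,0.0137,0]
    - [0.0243,0.0137,0]
    - [0.0243,0.0137,0]
    - [0.0243,0.0137,0]
    - [0.0243,0.0137,0]
    - [0.0243,0.0137,0]
    - [0.0243,0.0137,0]
  yaw: [0,0,-0.119,-0.119,-0.119,-0.119,-0.119,-0.119,-0.119,-0.119]

```text
time: 19.95
ee_pos: [0.638, -0.1902, 0.2616]
tcp_rot: [180.0, 0.0, 93.0]
wrist_force: [0.7, -0.6, -0.8]
opening: 0.0417
grasp_force: 51.4
```

```bash
python3 look.py transformer w10
```

```text
[ 0.63800362 -0.19021793  0.26155142] 93.03823568483257 0.041668474147187363
0.8 [278.9, 291.6] (array([  0.65295831,  -0.22221484, -26.64009148]), np.float64(0.6158415964611447))
```

View pics/w10.png

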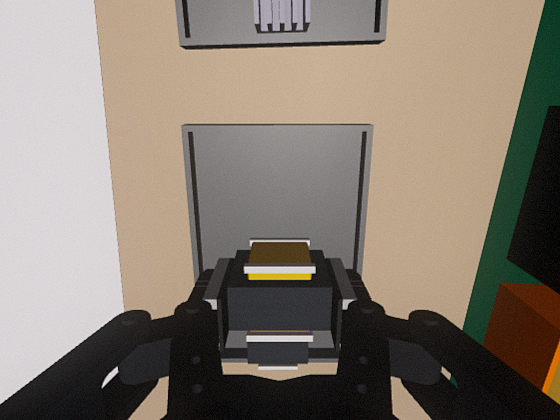

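The transformer is held upright (280,290), centred over its tray with the sample behind it. Lower and release.

Call:
move_arm:
  jaw: [1,1,1,1,1,1,0.4,0.35,0.35,0.35]
  delta_pos:
    - [0,0,-0.025]
    - [0,0,-0.025]
    - [0,0,-0.018]
    - [0,0,-0.006]
    - [0,0,-0.0025]
    - [0,0,0]
    - [0,0,0]
    - [0,0,0]
    - [0,0,0]
    - [0,0,0]
  yaw: [0,0,0,0,0,0,0,0,0,0]

```text
time: 20.88
ee_pos: [0.6369, -0.1912, 0.1848]
tcp_rot: [180.0, 0.0, 93.4]
wrist_force: [0.1, -0.0, 0.6]
opening: 0.0556
grasp_force: 0.0
```

Call:
move_arm:
  jaw: [0.35,0.35,0.35,0.35,0.35,0.35,0.35,0.35,0.35,0.35]
  delta_pos:
    - [0,0,0.035]
    - [0,0,0.035]
    - [0,0,0.035]
    - [-0.03,-0.01,0.015]
    - [-0.03,-0.01,0.015]
    - [-0.03,-0.01,0.015]
    - [-0.03,-0.01,0.015]
    - [-0.03,-0.01,0]
    - [-0.03,-0.01,0]
    - [0,0,0]
  yaw: [0,0,0,0,0,0,0,0,0,0]

```text
time: 21.72
ee_pos: [0.4531, -0.2521, 0.3507]
tcp_rot: [-180.0, 0.1, 93.3]
wrist_force: [-0.3, 0.3, 0.5]
opening: 0.0553
grasp_force: 0.0
```

Run:
```python
from h import *
a=camera('top')[80:340,80:480,::-1];b=camera('scene')[110:400,90:530,::-1]
cv2.imwrite('pics/fin.png',np.vstack([cv2.resize(a,(520,300)),cv2.resize(b,(520,300))]))
```

```text
(no output)
```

View pics/fin.png

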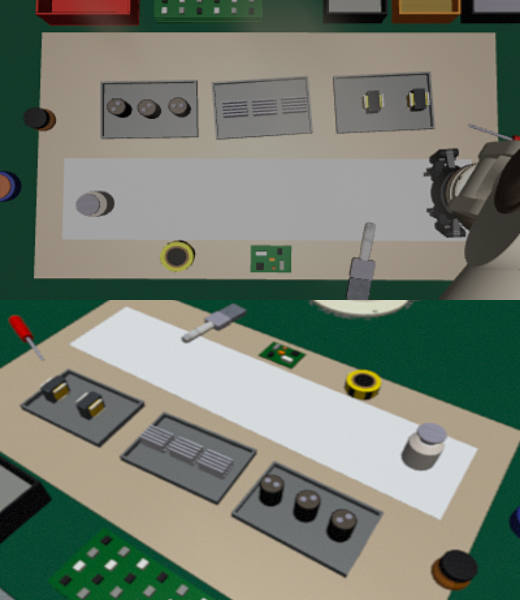

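Both views show three capacitors, three heatsinks and two transformers (samples included), all upright in the right trays. The bottle is unmoved and the arm is clear, so I'm handing in.

```bash
python3 -c "
from workcell import bot; print(bot.job_done())"
```

```text
the job is handed in; nothing more can be done
None
```

All five parts stand upright in their matching trays, the bottle was left where it was, and the job was handed in after about 22 s of robot time.

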